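# Open the vacuum valve and hold the chamber lid down on its locating pins

## Robot

A 7-joint arm with a two-finger parallel gripper is mounted at the origin on the work surface; the furniture and walls round the work are solid. World frame = base frame: x ahead of the robot, y to its left, z up, the work surface at z = 0. Lengths are in m, angles in rad, forces in N, time in s.
With the tool pointing down it reaches from about 0.35 to 0.775 m from the base axis. Payload 3.1 kg.
Tool frame: the origin (TCP) lies midway between the tips of the shut fingers; the grasp point (between the pads) lies 19 mm behind it; z points along the fingers, y is the line along which they close (so a half turn about z gives the same grasp; the last joint's range is limited). The gripper opens to 85 mm and grips with 20 to 120 N. Pads are 22 mm wide; open, the fingers measure 114 mm over their backs; the gripper's body (76 mm by 85 mm) begins 54 mm behind the grasp point. The pads swing forward as they close: fully open they stand 13 mm farther back than shut.
Start: joints at [-1.324, 0.311, 0.014, 1.512, -0.004, 1.319, -0.027], TCP at [0.157, 0.527, 0.231] pointing down, gripper open.
Joint ranges: [-2.7, 2.7], [-0.3, 1.91], [-1.27, 1.3], [0.12, 2.57], [-1.44, 4.58], [0.2, 2.03], [-3.05, 3.05]. Speed limits (rad/s): [2.79, 2.79, 3.14, 3.14, 3.14, 3.14, 3.14].

## Interface

Orientations are given as a unit quaternion [x, y, z, w].
In Python, from workcell import robot gives the robot as it stands.
- The arm moves only by the tool move_arm, never from a script. Its argument "increments" is text: rows parted by semicolons, each of 5 numbers parted by spaces: the shift along the world's x, y, z in mm, then the turn about the world's z in rad, then the finger opening in mm, from 0 to 85.4. A call has 1 to 10 rows; each row shifts and turns the commanded pose from where the row before left it; what a row does not reach is not made up. A row lasts 1/8 s, in which the tool goes at most 62.5 mm and 10.7 degrees, less where a joint would pass 70% of its speed; a pose out of reach is approached as far as the arm can. A call with a gripper value outside its range is refused whole. The fingers move at their own pace and stop on an object; "force" is the grip in N (left out, the last holds). Time passes only in rows, so rows that do not move let the fingers close. It gives the time, the measured TCP pose, the force, the opening and the grip force at its end, in the units of the state.
- robot.state(): the state, without advancing time (a new reading comes with each control period).
- robot.camera(name): name is "side" or "top"; returns a dict with "color" (384x512x3 uint8, red, green, blue), "intrinsics" (3x3 intrinsics, pixels), "D" ([k1, k2, p1, p2, k3] as OpenCV has them; the pictures are not rectified), "view" (4x4, takes a point from world to camera coordinates). Camera axes: x right, y down, z forward; pixel columns grow to the right and rows downward; lengths in m; the calibration is good to about 2 mm. A picture is of the moment at which its call begins. There is no depth.
- robot.hand_in(): hands the job in; it is judged then, once.
Trained networks look in a picture, given as the dict that the camera call returned (one of the last four; its "shot" number tells which), for a name from the list of things; names that differ only in an ending like _2 or _b are one class to them, and where a whole thing is asked for, a point or a joint stands for the part that bears it (a point fixed in the world has none). Each returns a list of dicts, best first, with "confidence" (0 to 1); they miss things now and then, are a little off and sometimes report something else, mostly with a low value. They report only what shows in the picture. A call takes as long as a camera call. They do not tell look-alikes from the thing itself.
- robot.trace(picture, name): "pixels" (384x512 bool, what is visible of it) and "box" ([left, top, right, bottom] in pixels, round what is visible of it).
- robot.landmark_of(picture, name): "xy" ([column, row] in pixels: a listed point, or the origin of a listed thing).
The state is a dict: "clock": time; "qpos": joint angles; "qd": joint speeds; "joint_torque": joint torques, N m; "position": TCP position; "orientation": TCP orientation; "contact_force": force on the tool from outside, world axes, zero at the start; "wrist_torque": the same for the moment, N m; "gripper_width": finger opening in m; "grasp_force": force on a finger pad.
Only numpy, scipy, OpenCV 4.12 (cv2) and the standard library are available. Lean on these libraries where they do the work, as an engineer would, in place of code of your own. Each camera call takes 0.05 s, during which the arm holds its last target. There are 200 camera calls.

## Task

On the small vacuum test rig, first turn the blue valve handle clockwise a quarter turn to its on stop, in line with the pipe. Then pick up the loose aluminium lid by its black handle, slide it over the chamber until its two blind holes drop onto the locating pins, and gently press it fully down against the sprung seal until it sits flush on the chamber rim. Finish while still holding the lid by its handle and pressing it down (do not let go), with the valve left on and the three bottles at the back left standing where they are.

Things in the scene. Friction and masses are not known exactly. Their poses are not given: they have to be found in the camera images.
- rig: fixed rig: grey base plate 260 x 130 mm, 14 mm high. Origin: centre of its underside, on the worktop; x runs along the pipe from the valve (x = -85 mm) to the aluminium chamber block (centre x = +65 mm, 125 x 90 mm, flat rim 60 mm above the worktop, 50 mm well). A small gauge (38 mm wide, top at 41 mm) is at x = -32, y = +40 mm
- seat (a point): centre of the chamber's flat rim, level with it (60 mm above the worktop); its axes are the rig's. The lid's origin comes to this point when the lid is fully home
- pin_near (a point): centre of the tip of the steel locating pin on the chamber rim nearer the valve (46 mm from seat along -x of the rig). The pin is 10 mm in diameter, tapering over its top 4 mm to 7 mm, and stands 12 mm above the rim
- pin_far (a point): the same for the second, equal pin, 46 mm from seat along +x of the rig
- seal (a joint): travel of the black sprung seal ring (68 mm outside, 56 mm inside, round the well), m. 0: it stands 4 mm above the rim; 0.004: flush, where the lid meets the rim. It yields from about 6 N and needs about 12 N for flush, lid weight included; the weight alone does not move it
- valve (a joint): angle of the valve handle, rad: 0 off (bar across the pipe), 1.571 on (bar along the pipe), hard stops at both; grows clockwise seen from above. Friction about 0.12 N m holds it where it is left; starts near off
- valve_grip (a point): point on the valve's upright axis, 64 mm above the worktop, where the blue bar can be pinched: the bar is 64 mm long along this frame's y, 14 mm wide along its x, from 47 to 73 mm above the worktop. The frame turns with the handle
- lid: loose aluminium lid, plate 120 (x) x 80 (y) x 16 mm, 0.35 kg (varies by a quarter), lying flat on the worktop. Origin: centre of its flat underside; z up. Below, two blind holes, 12 mm in diameter (14 mm at the chamfered mouth), 13.5 mm deep, at x = -46 and +46 mm, y = 0, not visible from above. Fits either way round (half a turn)
- lid_grip (a point): grip point of the lid's upright black bar handle, 40 mm above the lid's underside; the bar is 64 mm long along the lid's x, 16 mm wide along y, and reaches from the plate's top (16 mm) to 56 mm above the underside; axes as the lid's
- brown_bottle: amber plastic bottle with blue cap, 61 mm wide, 136 tall, back row; a loose bystander to be left alone. Origin: centre of its underside
- white_bottle: white bottle with green cap, 62 mm wide, 100 tall, back row; a loose bystander to be left alone. Origin: centre of its underside
- dark_bottle: near-black bottle with blue cap, 59 mm wide, 154 tall, back row; a loose bystander to be left alone. Origin: centre of its underside
There are look-alikes about, which are no part of the job. What is shaped like the lid but yellow is not meant.

How it is judged:
By the outcome, as a careful person would: the job done as asked, in the order asked, and still so for the second after the job is handed in, while the arm keeps its last pose, push and grip.
It also fails if it takes over 54 s, if anything falls off the work surface, if the arm or the gripper's body presses on something with over 40 N, if the wrist force passes 120 N, or if a joint passes its speed limit or range.

## Working session

There is one attempt and no reset: what is moved stays moved. The work goes in short steps, Python scripts to look and compute and a tool call to move; the robot and the scene stay as the last step left them, time stands still between calls to the robot, and variables do not carry over. Pictures are saved under pics/ and viewed, at most 10 in all, crops included, and the job is handed in when it is done.

Besides the shell and the picture viewer there is one more tool, called after "Request:" by a JSON object that holds its "fn" and its "kwargs", one argument or row to a line. move_arm: Moves the arm, as the interface text tells. Its arguments: {"type":"object","properties":{"increments":{"type":"string"},"force":{"type":"number"}},"required":["increments"]}

```bash
mkdir -p pics; cat > h.py <<'E'
import numpy as np, cv2, json
from workcell import robot
def ray(p,uv):
    K=np.array(p["intrinsics"]);D=np.array(p["D"]);V=np.array(p["view"])
    n=cv2.undistortPoints(np.array([[uv]],float),K,D)[0,0]
    R=V[:3,:3];c=-R.T@V[:3,3];d=R.T@np.array([n[0],n[1],1]);return c,d/np.linalg.norm(d)
def atz(p,uv,z):
    c,d=ray(p,uv);return c+d*(z-c[2])/d[2]
def tri(rs):
    A=np.zeros((3,3));b=np.zeros(3)
    for c,d in rs:
        M=np.eye(3)-np.outer(d,d);A+=M;b+=M@c
    x=np.linalg.solve(A,b)
    return x,[np.linalg.norm((np.eye(3)-np.outer(d,d))@(x-c)) for c,d in rs]
def proj(p,X):
    V=np.array(p["view"]);r=cv2.Rodrigues(V[:3,:3])[0]
    return cv2.projectPoints(np.array(X,float).reshape(-1,1,3),r,V[:3,3],np.array(p["intrinsics"]),np.array(p["D"]))[0][:,0]
E
python3 - <<'E'
from h import *
np.set_printoptions(precision=4,suppress=True)
P={n:robot.camera(n) for n in("side","top")}
cv2.imwrite("pics/a.png",np.vstack([P[n]["color"][:,:,::-1] for n in P])[:, :])
for n in P:
    cv2.imwrite(f"pics/{n}.png",P[n]["color"][:,:,::-1])
    print(n,"cam",ray(P[n],(256,192)))
L={}
for k in["rig","seat","pin_near","pin_far","valve_grip","lid","lid_grip","brown_bottle","white_bottle","dark_bottle"]:
    for n in P:
        L[k,n]=robot.landmark_of(P[n],k); print(k,n,[(np.round(a["xy"],1).tolist(),round(a["confidence"],2)) for a in L[k,n][:3]])
    if L[k,"side"] and L[k,"top"]:
        print("   ",*[ (i,j,tri([ray(P["side"],a["xy"]),ray(P["top"],b["xy"])])) for i,a in enumerate(L[k,"side"][:2]) for j,b in enumerate(L[k,"top"][:2])],sep="\n    ")
print(robot.state())
E
```

```text
side cam (array([ 0.556 , -0.7099,  0.7643]), array([-0.0277,  0.7431, -0.6686]))
top cam (array([0.3308, 0.0676, 1.047 ]), array([ 0.1957,  0.0011, -0.9807]))
rig side []
rig top []
seat side [([269.9, 259.7], 0.56)]
seat top [([356.0, 178.3], 0.55), ([193.4, 135.6], 0.22)]
   
    (0, 0, (array([ 0.5757, -0.1764,  0.0633]), [np.float64(0.0050669785695797815), np.float64(0.005066978569579721)]))
    (0, 1, (array([ 0.6869,  0.2492, -0.381 ]), [np.float64(0.127962041936322), np.float64(0.1279620419363221)]))
pin_near side [([257.0, 263.0], 0.84)]
pin_near top [([361.8, 190.6], 0.58)]
   
    (0, 0, (array([ 0.5446, -0.1906,  0.0674]), [np.float64(0.005288150134948837), np.float64(0.005288150134948767)]))
pin_far side [([297.9, 255.9], 0.67)]
pin_far top [([353.4, 156.3], 0.76)]
   
    (0, 0, (array([ 0.6381, -0.1668,  0.0659]), [np.float64(0.0019614492320494154), np.float64(0.001961449232049332)]))
valve_grip side [([211.1, 268.6], 0.65), ([295.3, 252.9], 0.18)]
valve_grip top [([371.3, 238.2], 0.61), ([358.5, 177.5], 0.54)]
   
    (0, 0, (array([ 0.433 , -0.215 ,  0.0704]), [np.fl
[... 2232 characters left out ...]
482805), np.float64(0.005065106812482527)]))
    (1, 0, (array([ 0.54  ,  0.0069, -0.039 ]), [np.float64(0.17933402299643206), np.float64(0.17933402299643192)]))
{'clock': 1.1, 'qpos': array([-1.3237,  0.3109,  0.014 ,  1.5115, -0.0044,  1.3192, -0.0272]), 'qd': array([-0.001 ,  0.0006,  0.0009, -0.0015,  0.0001,  0.0028, -0.0009]), 'joint_torque': array([  0.    , -37.9818,   0.1456, -23.0862,   0.0122,   0.0017,
         0.    ]), 'position': array([0.1566, 0.5273, 0.2313]), 'orientation': array([0.1439, 0.9896, 0.    , 0.    ]), 'contact_force': array([-0.6027, -0.0429, -0.9741]), 'wrist_torque': array([-0.0072, -0.0008, -0.0098]), 'grasp_force': 0.0, 'gripper_width': 0.08565163656275669}
```

View pics/side.png

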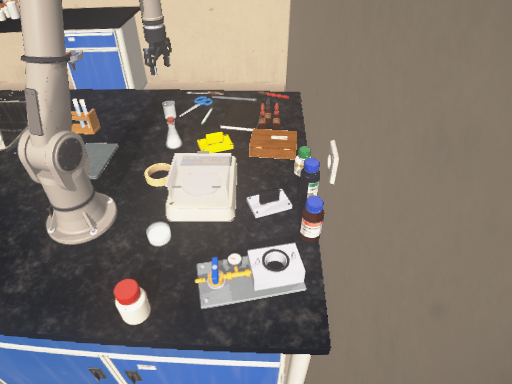

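View pics/top.png

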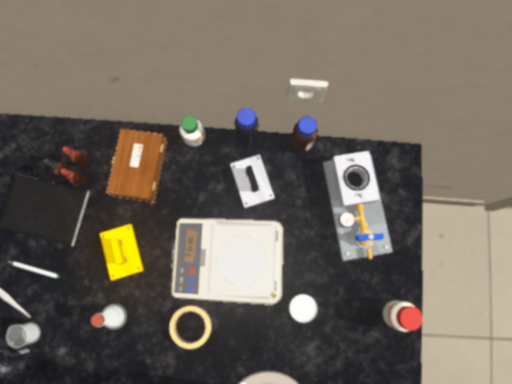

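The side view shows the aluminium lid at (270,205), the valve at (213,268) and the chamber at (276,265). The top view shows the lid at (252,181), the chamber well at (356,178) and the blue bar at (370,238). The yellow look-alike is at (122,250). Next I'll fit the box models to the traces in both views.

```bash
cat > fit.py <<'E'
from h import *
from scipy.optimize import minimize
def box(x0,x1,y0,y1,z0,z1): return np.array([[x,y,z] for x in(x0,x1) for y in(y0,y1) for z in(z0,z1)])/1000
RIG=[box(-130,130,-65,65,0,14),box(2.5,127.5,-45,45,14,60)]
LID=[box(-60,60,-40,40,0,16),box(-32,32,-8,8,16,56)]
BAR=[box(-7,7,-32,32,-17,9)]
S=4
def place(B,q):
    c,s=np.cos(q[3]),np.sin(q[3]);R=np.array([[c,-s,0],[s,c,0],[0,0,1]])
    return B@R.T+np.array(q[:3])
def sil(p,boxes,q):
    m=np.zeros((384*S,512*S),np.uint8)
    for B in boxes:
        u=proj(p,place(B,q)); u=(u+.5)*S-.5
        cv2.fillConvexPoly(m,cv2.convexHull(np.round(u*16).astype(np.int32).reshape(-1,1,2)),255,shift=4)
    return cv2.resize(m,(512,384),interpolation=cv2.INTER_AREA)/255.
def fit(P,masks,boxes,q0,zfree=False):
    q0=np.array(q0,float)
    def full(v): return [q0[0]+v[0]/100,q0[1]+v[1]/100,q0[2]+(v[3]/100 if zfree else 0),q0[3]+v[2]/10]
    def cost(v): return sum(np.abs(sil(P[n],boxes,full(v))-masks[n]).sum()/masks[n].sum() for n in masks)
    N=4 if zfree else 3
    r=minimize(cost,np.zeros(N),method="Nelder-Mead",options=dict(initial_simplex=np.vstack([np.zeros(N),np.eye(N)]),xatol=.005,fatol=1e-5,maxiter=400))
    return np.array(full(r.x)),r.fun
def mask(p,name,near):
    best=None
    for t in robot.trace(p,name):
        b=t["box"];d=np.hypot((b[0]+b[2])/2-near[0],(b[1]+b[3])/2-near[1])
        if best is None or d<best[0]: best=(d,t)
    print(name,best[0],best[1]["confidence"],best[1]["box"]) if best else print(name,"none")
    return best[1]["pixels"].astype(float)
E
python3 - <<'E'
from fit import *
np.set_printoptions(precision=4,suppress=True)
P={n:robot.camera(n) for n in("side","top")}
vis={}
for n in P: vis[n]=cv2.cvtColor(P[n]["color"],cv2.COLOR_RGB2BGR)
def go(name,boxes,near,q0):
    m={n:mask(P[n],name,near[n]) for n in P}
    out=None
    for sub in(("side",),("top",),("side","top")):
        q,f=fit(P,{n:m[n] for n in sub},boxes,q0); print(name,sub,q,f)
    print(name,"zfree",*fit(P,m,boxes,q,True))
    return q,m
ql,ml=go("lid",LID,dict(side=(270,205),top=(252,181)),[.567,.0735,0,.3])
qr,mr=go("rig",RIG,dict(side=(250,275),top=(358,205)),[.52,-.195,0,.2])
qv,mv=go("valve_grip",BAR,dict(side=(213,268),top=(370,238)),[.433,-.215,.064,.2])
tiles=[]
for n,c in(("top",(220,120,180,150)),("side",(180,180,140,130))):
    v=cv2.resize(vis[n],None,fx=4,fy=4,interpolation=cv2.INTER_CUBIC)
    for bx,q,m in((LID,ql,ml),(RIG,qr,mr)):
        for B in bx:
            u=proj(P[n],place(B,q));h=cv2.convexHull((((u+.5)*4-.5)).astype(np.int32).reshape(-1,1,2));cv2.polylines(v,[h],True,(0,0,255),1)
    x,y,w,h=c; tiles.append(v[y*4:(y+h)*4,x*4:(x+w)*4])
for i,t in enumerate(tiles): cv2.imwrite(f"pics/c{i}.png",t)
E
```

```text
lid 3.8003289331319694 0.61 [243.0, 188.0, 290.6, 217.9]
lid 3.601388621073845 0.88 [230.1, 156.4, 274.1, 212.8]
lid ('side',) [0.5656 0.0823 0.     0.387 ] 0.042846441947565546
lid ('top',) [0.5659 0.0827 0.     0.3991] 0.030744990303813835
lid ('side', 'top') [0.5657 0.0827 0.     0.397 ] 0.07585599408302647
lid zfree [ 0.5661  0.0826 -0.0005  0.3975] 0.07494370522625643
rig 0.94339811320567 0.94 [194.6, 244.5, 304.4, 307.1]
rig 0.41231056256177706 0.94 [323.6, 151.3, 392.2, 259.5]
rig ('side',) [ 0.5205 -0.1891  0.      0.2294] 0.043654281528832065
rig ('top',) [ 0.5222 -0.1924  0.      0.2516] 0.04454519519172199
rig ('side', 'top') [ 0.5212 -0.1905  0.      0.2378] 0.0975955270675336
rig zfree [ 0.5208 -0.1908  0.0011  0.2379] 0.09588374745722003
valve_grip 2.364846718077107 0.77 [209.3, 254.9, 217.8, 285.7]
valve_grip 0.6103277807866981 0.45 [354.0, 234.6, 385.3, 240.4]
valve_grip ('side',) [ 0.4364 -0.2095  0.064   0.1335] 0.20326797385620918
valve_grip ('top',) [ 0.4391 -0.2113  0.064   0.1629] 0.19330143540669856
valve_grip ('side', 'top') [ 0.4381 -0.2116  0.064   0.162 ] 0.48227114410357447
valve_grip zfree [ 0.4376 -0.2113  0.0659  0.1445] 0.47356742736967194
```

View pics/c0.png

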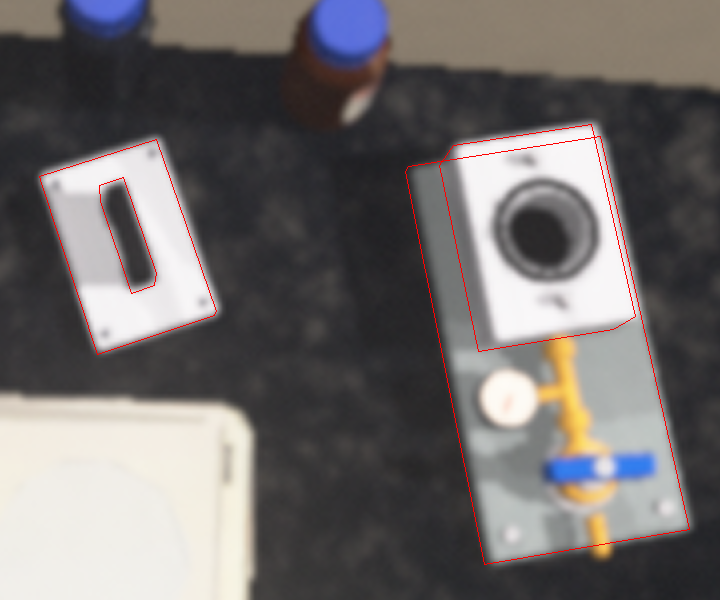

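View pics/c1.png

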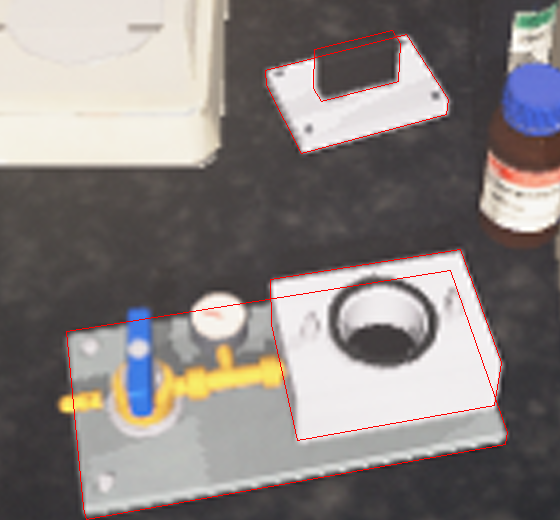

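Request:
{"fn": "move_arm", "kwargs": {
  "increments": "37 -35 0 -0.07 60;37 -35 0 -0.07 60;37 -35 0 -0.07 60;37 -35 0 -0.07 60;37 -35 0 -0.07 60;37 -35 0 -0.07 60;37 -35 0 -0.07 60;34 -32 0 -0.07 60;0 -40 0 -0.07 60;0 -45 0 -0.07 60",
  "force": 50
}}

```text
clock: 2.75
position: [0.45, 0.1642, 0.2312]
orientation: [0.475, 0.88, 0.0, 0.0]
contact_force: [1.0, -0.5, 0.3]
gripper_width: 0.0603
grasp_force: 0.0
```

Request:
{"fn": "move_arm", "kwargs": {
  "increments": "-2 -46 0 -0.07 60;-2 -46 0 -0.07 60;-2 -46 0 -0.07 60;-2 -46 0 -0.07 60;-2 -46 0 -0.07 60;-2 -46 0 -0.08 60;0 -46 0 0 60;0 -53 0 0 60;0 0 0 0 60;0 0 0 0 60"
}}

```text
clock: 4.0
position: [0.4377, -0.2093, 0.2312]
orientation: [0.651, 0.759, 0.0, -0.0]
contact_force: [0.6, 0.6, -0.3]
gripper_width: 0.0599
grasp_force: 0.0
```

Request:
{"fn": "move_arm", "kwargs": {
  "increments": "0 -1 -40 0 50;0 0 -40 0 50;0 0 -40 0 50;0 0 -30 0 50;0 0 -20 0 50;0 0 -14 0 50;0 0 0 0 50;0 0 0 0 50"
}}

```text
clock: 5.0
position: [0.4385, -0.2107, 0.0481]
orientation: [0.651, 0.759, 0.0, 0.001]
contact_force: [0.7, 0.0, -0.1]
gripper_width: 0.0499
grasp_force: 0.0
```

```bash
python3 - <<'E'
from h import *
t=[]
for n,c in(("top",(310,160,100,120)),("side",(170,190,120,120))):
    p=robot.camera(n);x,y,w,h=c
    u=proj(p,[[.4386,-.2105,.064]])[0];print(n,u)
    t.append(cv2.resize(p["color"][y:y+h,x:x+w,::-1],(400,480),interpolation=cv2.INTER_CUBIC))
cv2.imwrite("pics/d.png",np.hstack(t))
E
```

```text
top [368.92339182 236.74590972]
side [214.7180434  268.54867484]
```

View pics/d.png

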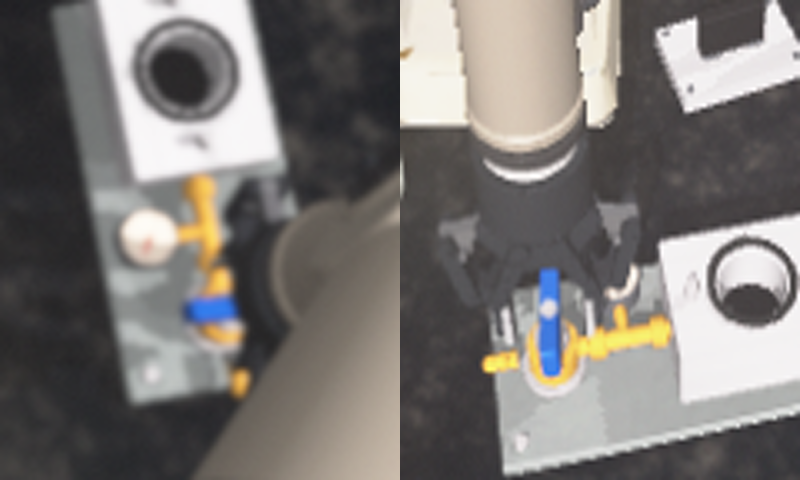

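The side crop shows the fingers straddling the blue bar: tips at about x=507 and 590, bar at 550. I'll close and turn.

Request:
{"fn": "move_arm", "kwargs": {
  "increments": "0 0 0 0 0;0 0 0 0 0;0 0 0 0 0;0 0 0 0 0;0 0 0 0 0;0 0 0 0 0",
  "force": 50
}}

```text
clock: 5.85
position: [0.4389, -0.2112, 0.0485]
orientation: [0.651, 0.759, 0.001, 0.001]
contact_force: [0.2, 0.5, 5.5]
gripper_width: 0.0133
grasp_force: 51.5
```

Request:
{"fn": "move_arm", "kwargs": {
  "increments": "0 0 0 -0.1 0;0 0 0 -0.15 0;0 0 0 -0.15 0;0 0 0 -0.15 0;0 0 0 0 0"
}}

```text
clock: 6.48
position: [0.4394, -0.2113, 0.0485]
orientation: [0.833, 0.553, 0.001, 0.001]
contact_force: [0.5, 0.3, 5.5]
gripper_width: 0.0129
grasp_force: 51.8
```

```bash
python3 -c "
from h import *
s=robot.state();print(s['position'],s['orientation'],s['contact_force'],s['wrist_torque'],s['gripper_width'],s['grasp_force'])"
```

```text
[ 0.43944474 -0.21125955  0.04854757] [0.83302561 0.55323146 0.00110446 0.00143531] [0.46839469 0.26892263 5.47305694] [ 0.09917237 -0.13654036 -0.06374642] 0.012947807586999257 51.76827291492373
```

Request:
{"fn": "move_arm", "kwargs": {
  "increments": "0 0 0 -0.15 0;0 0 0 -0.15 0;0 0 0 -0.15 0;0 0 0 -0.15 0;0 0 0 -0.15 0;0 0 0 -0.12 0;0 0 0 0 0;0 0 0 0 0"
}}

```text
clock: 7.48
position: [0.44, -0.2119, 0.0485]
orientation: [0.988, 0.152, 0.002, 0.002]
contact_force: [4.4, -1.2, 4.8]
gripper_width: 0.013
grasp_force: 51.8
```

```bash
python3 -c "
from h import *
s=robot.state();o=s['orientation'];print(2*np.arctan2(o[1],o[0])-np.pi/2,s['position'],s['contact_force'],s['wrist_torque'])"
```

```text
-1.2658544717045788 [ 0.43999307 -0.21188451  0.04851977] [ 4.4015634  -1.19709765  4.76372305] [-0.25493256 -0.71431237 -0.11003248]
```

Request:
{"fn": "move_arm", "kwargs": {
  "increments": "0 0 0 -0.04 0;0 0 0 -0.04 0;0 0 0 -0.04 0;0 0 0 0 0;0 0 0 0 0"
}}

```text
clock: 8.1
position: [0.4399, -0.212, 0.0486]
orientation: [0.996, 0.095, 0.002, 0.002]
contact_force: [4.1, -2.1, 6.9]
gripper_width: 0.0126
grasp_force: 58.8
```

```bash
python3 -c "
from h import *
s=robot.state();o=s['orientation'];print(2*np.arctan2(o[1],o[0])-np.pi/2,s['position'],s['contact_force'],s['wrist_torque'])"
```

```text
-1.3813257118162587 [ 0.43988641 -0.21204388  0.04857706] [ 4.14888454 -2.09120766  6.93350416] [-0.39199269 -0.70563382  1.18422715]
```

Torque rose to 1.2 N m, so the bar is at the stop. I'll release and rise.

Request:
{"fn": "move_arm", "kwargs": {
  "increments": "0 0 0 0 40;0 0 0 0 40;0 0 0 0 40;0 0 20 0 40;0 0 40 0 40;0 0 50 0 60;0 0 45 0 70;0 50 0 0.1 70;0 50 0 0.1 70;0 50 0 0.1 70",
  "force": 50
}}

```text
clock: 9.35
position: [0.4374, -0.0599, 0.2033]
orientation: [0.971, 0.24, 0.001, -0.0]
contact_force: [0.9, 0.6, 0.4]
gripper_width: 0.0698
grasp_force: 0.0
```

Request:
{"fn": "move_arm", "kwargs": {
  "increments": "0 50 0 0.1 70;0 50 0 0.1 70;0 0 0 0 70;0 0 0 0 70"
}}

```text
clock: 9.85
position: [0.4376, 0.0381, 0.2029]
orientation: [0.943, 0.334, 0.0, 0.0]
contact_force: [-0.0, -0.3, -0.0]
gripper_width: 0.0703
grasp_force: 0.0
```

```bash
python3 - <<'E'
from fit import *
np.set_printoptions(precision=4,suppress=True)
P={n:robot.camera(n) for n in("side","top")}
s=robot.state();print(s["position"],s["orientation"])
for name,bx,near,q0 in(("valve_grip",BAR,dict(side=(213,268),top=(370,238)),[.4395,-.2115,.064,-1.333]),("rig",RIG,dict(side=(250,275),top=(358,205)),[.52,-.195,0,.24]),("lid",LID,dict(side=(270,205),top=(252,181)),[.567,.0835,0,.4])):
    m={n:mask(P[n],name,near[n]) for n in P}
    for sub in(("side",),("top",),("side","top")): print(name,sub,*fit(P,{n:m[n] for n in sub},bx,q0))
# seal ring: dark circle on rim
t=[]
for n,c in(("top",(300,140,110,120)),("side",(180,190,140,120))):
    x,y,w,h=c; t.append(cv2.resize(P[n]["color"][y:y+h,x:x+w,::-1],(400,480)))
cv2.imwrite("pics/e.png",np.hstack(t))
E
```

```text
[0.4377 0.0373 0.2027] [0.9429 0.333  0.0002 0.0002]
valve_grip 3.555629339512216 0.57 [198.8, 261.6, 226.8, 281.5]
valve_grip 0.5 0.54 [366.2, 226.3, 374.8, 249.7]
valve_grip ('side',) [ 0.4378 -0.2119  0.064  -1.4121] 0.18539121718975132
valve_grip ('top',) [ 0.4379 -0.2107  0.064  -1.3094] 0.22663472628870548
valve_grip ('side', 'top') [ 0.4374 -0.2114  0.064  -1.339 ] 0.4375463281462817
rig 2.766315238724612 0.61 [195.9, 245.5, 303.5, 310.0]
rig 1.612451549659703 0.86 [326.2, 150.7, 390.2, 262.5]
rig ('side',) [ 0.5208 -0.1893  0.      0.2412] 0.04880218216318786
rig ('top',) [ 0.5224 -0.1923  0.      0.2428] 0.046151652484893335
rig ('side', 'top') [ 0.5213 -0.1913  0.      0.2368] 0.10250627041240518
lid 3.785828839237206 0.98 [245.4, 188.1, 290.4, 215.6]
lid 12.522479786368203 0.75 [231.1, 156.9, 248.3, 200.4]
lid ('side',) [0.5663 0.0816 0.     0.3825] 0.05210147335770467
lid ('top',) [0.5847 0.1036 0.     0.0895] 3.2450519031141867
lid ('side', 'top') [0.5668 0.0832 0.     0.3828] 3.378165829309457
```

View pics/e.png

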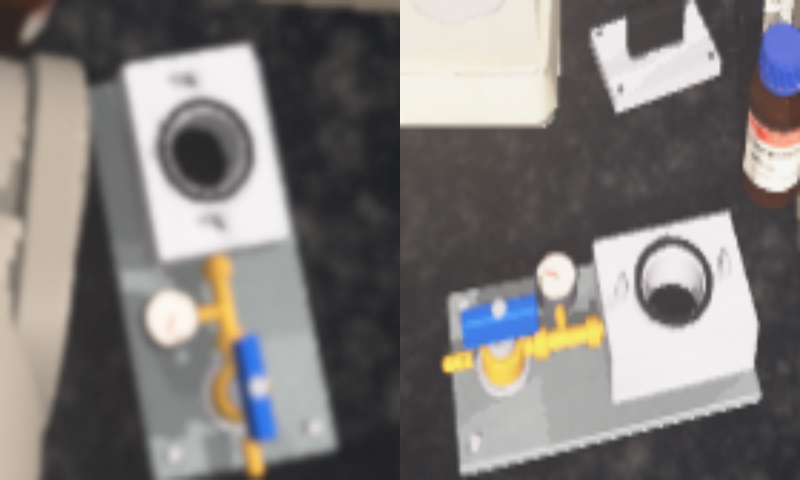

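The valve lies along the pipe in both crops. Next is the lid.

Request:
{"fn": "move_arm", "kwargs": {
  "increments": "43 15 0 -0.1 60;43 15 0 -0.1 60;42 15 -13 -0.09 60;0 0 -40 0 60;0 0 -40 0 60;0 0 -30 0 50;0 0 0 0 50;0 0 0 0 50",
  "force": 80
}}

```text
clock: 11.25
position: [0.5666, 0.0839, 0.0805]
orientation: [0.981, 0.195, 0.001, 0.0]
contact_force: [-0.5, -0.2, 0.8]
gripper_width: 0.0502
grasp_force: 0.0
```

```bash
python3 - <<'E'
from h import *
p=robot.camera("side");s=robot.state();o=s["orientation"];print(2*np.arctan2(o[1],o[0])-np.pi/2,s["position"])
print(proj(p,[s["position"],[.566,.0825,.056]]))
cv2.imwrite("pics/f.png",cv2.resize(p["color"][140:240,210:330,::-1],(720,600),interpolation=cv2.INTER_CUBIC))
E
```

```text
-1.1779721281509012 [0.56696973 0.08397349 0.08096282]
[[269.6227452  184.67609304]
 [269.06971322 191.23973497]]
```

View pics/f.png

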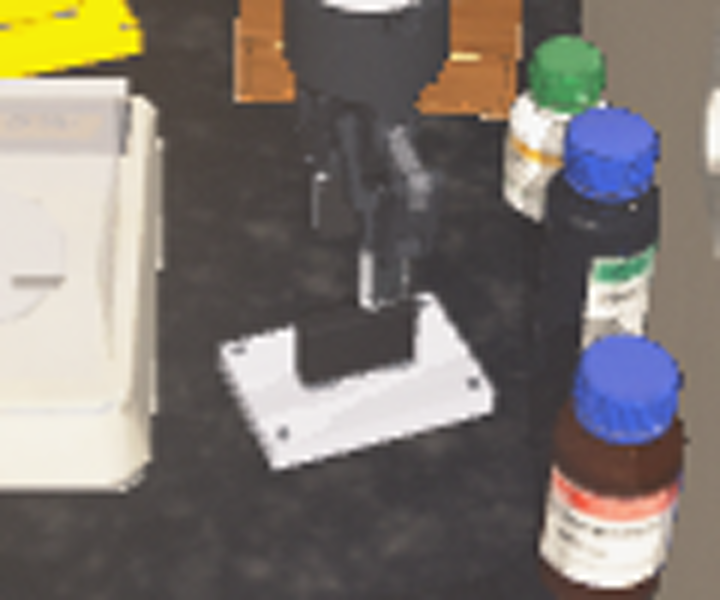

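The fingers (322,205 and 382,285) straddle the handle, whose centre is at (355,340). I'll descend and grip.

Request:
{"fn": "move_arm", "kwargs": {
  "increments": "-1 -1 -20 0 50;0 0 -20 0 50;0 0 -15 0 50;0 0 0 0 0;0 0 0 0 0;0 0 0 0 0;0 0 0 0 0;0 0 0 0 0",
  "force": 90
}}

```text
clock: 12.3
position: [0.5649, 0.083, 0.0246]
orientation: [0.981, 0.195, 0.0, 0.0]
contact_force: [1.1, -1.2, -1.5]
gripper_width: 0.0148
grasp_force: 88.0
```

Request:
{"fn": "move_arm", "kwargs": {
  "increments": "0 0 10 0 0;0 0 30 0 0;0 0 40 0 0;0 0 40 0 0;0 0 0 0 0;0 0 0 0 0"
}}

```text
clock: 13.05
position: [0.5634, 0.0838, 0.1432]
orientation: [0.981, 0.195, -0.001, -0.001]
contact_force: [-0.8, -0.7, -4.1]
gripper_width: 0.0148
grasp_force: 88.4
```

Request:
{"fn": "move_arm", "kwargs": {
  "increments": "-30 -10 0 0 0;-20 -40 0 0 0;0 -45 0 -0.04 0;0 -45 0 -0.04 0;0 -45 0 -0.04 0;20 -40 0 -0.036 0;30 -25 0 0 0;21 -10 0 0 0;0 0 0 0 0;0 0 0 0 0"
}}

```text
clock: 14.3
position: [0.584, -0.1758, 0.1424]
orientation: [0.993, 0.118, -0.002, -0.001]
contact_force: [-0.0, 0.1, -4.4]
gripper_width: 0.0148
grasp_force: 88.9
```

```bash
cat > m.py <<'E'
from fit import *
np.set_printoptions(precision=4,suppress=True)
P={n:robot.camera(n) for n in("side","top")}
s=robot.state();o=s["orientation"];t=s["position"];yaw=2*np.arctan2(o[1],o[0]);print("line",yaw-np.pi/2,t,s["contact_force"],s["wrist_torque"])
q0=[t[0],t[1],t[2]-.0246,yaw]
LI=[LID[0]]
for n in P: print(n,proj(P[n],[q0[:3]]))
u=proj(P["side"],[q0[:3]])[0]
m={"side":mask(P["side"],"lid",u)}
for bx in(LID,LI): print("side",*fit(P,m,bx,q0)); 
t=[]
for n,c in(("top",(300,130,110,132)),("side",(180,150,140,168))):
    x,y,w,h=c; v=cv2.resize(P[n]["color"][y:y+h,x:x+w,::-1],(400,480),interpolation=cv2.INTER_CUBIC)
    for B in LID:
        k=(proj(P[n],place(B,q0))-[x,y]+.5)*[400/w,480/h];cv2.polylines(v,[cv2.convexHull(k.astype(np.int32).reshape(-1,1,2))],True,(0,0,255),1)
    t.append(v)
cv2.imwrite("pics/g.png",np.hstack(t))
E
python3 m.py
```

```text
line -1.3337944491510492 [ 0.5845 -0.1757  0.1434] [ 0.3737 -0.6698 -3.6642] [-0.0309  0.0324 -0.0258]
side [[276.379  244.5988]]
top [[362.0304 171.395 ]]
lid 2.0750627469488716 0.69 [248.9, 223.7, 307.8, 264.2]
side [ 0.5873 -0.1763  0.1188  0.244 ] 0.2240302181478652
side [ 0.5872 -0.176   0.1188  0.2409] 0.2112525818408171
```

View pics/g.png

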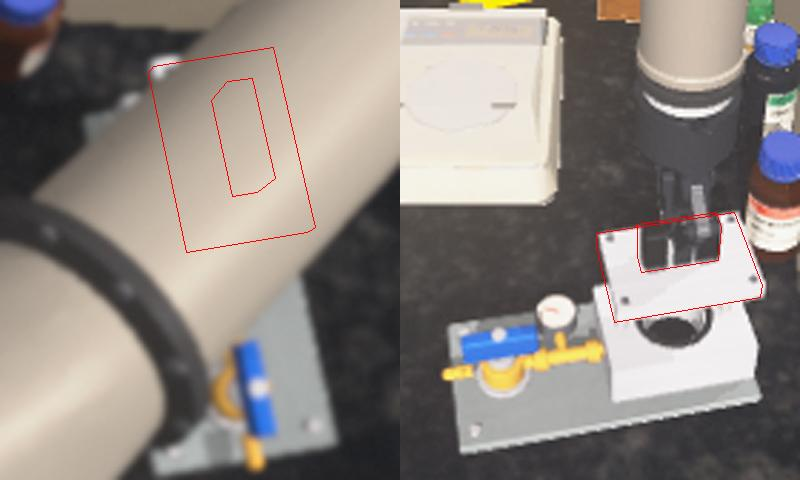

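The lid outline matches the projected pose, so it sits squarely in the grip. I'll shift slightly, lower it to just above the pins and check again.

Request:
{"fn": "move_arm", "kwargs": {
  "increments": "-2 1 -15 0 0;0 0 -20 0 0;0 0 -5 0 0;0 0 0 0 0;0 0 0 0 0"
}}

```text
clock: 15.08
position: [0.584, -0.1762, 0.1048]
orientation: [0.993, 0.118, 0.0, 0.0]
contact_force: [-0.9, -0.9, -3.6]
gripper_width: 0.0147
grasp_force: 88.8
```

```bash
python3 m.py; python3 - <<'E'
from fit import *
p=robot.camera("side")
for n in("rig","lid"):
    print([ (round(t["confidence"],2),t["box"]) for t in robot.trace(p,n)][:3])
m=[t for t in robot.trace(p,"rig")][0]["pixels"].astype(float)
# fit rig where lid does not hide it: side-only, weight off the lid area
l=mask(p,"lid",(275,240)); hide=cv2.dilate(l,np.ones((9,9)))>0
hide[:250,250:]=True
q0=np.array([.521,-.1905,0,.237])
def c(v): return np.abs((sil(p,RIG,[q0[0]+v[0]/100,q0[1]+v[1]/100,0,q0[3]+v[2]/10])-m)[~hide]).sum()
r=minimize(c,np.zeros(3),method="Nelder-Mead",options=dict(initial_simplex=np.vstack([np.zeros(3),np.eye(3)*.5])))
q=q0+[r.x[0]/100,r.x[1]/100,0,r.x[2]/10];print(q,r.fun,"seat",q[:2]+.065*np.array([np.cos(q[3]),np.sin(q[3])]))
E
```

```text
line -1.3340261785550775 [ 0.5841 -0.1762  0.105 ] [-0.224  -0.28   -4.7638] [-0.0248  0.0345  0.0072]
side [[275.5501 254.8833]]
top [[358.0567 175.4265]]
lid 3.8389076635310677 0.75 [248.7, 235.4, 309.6, 271.7]
side [ 0.5875 -0.1768  0.0804  0.2428] 0.19504466543064214
side [ 0.5874 -0.1766  0.0804  0.2412] 0.19266250912972638
[(0.6, [194.4, 249.6, 304.6, 309.4])]
[(0.83, [201.2, 133.6, 232.0, 152.5]), (0.72, [194.3, 249.2, 308.1, 307.2]), (0.63, [248.6, 235.4, 307.4, 269.7])]
lid 12.903584773232604 0.63 [248.6, 235.4, 307.4, 269.7]
[ 0.52062335 -0.18900839  0.          0.24226448] 145.72156862745098 seat [ 0.58372517 -0.17341478]
```

View pics/g.png

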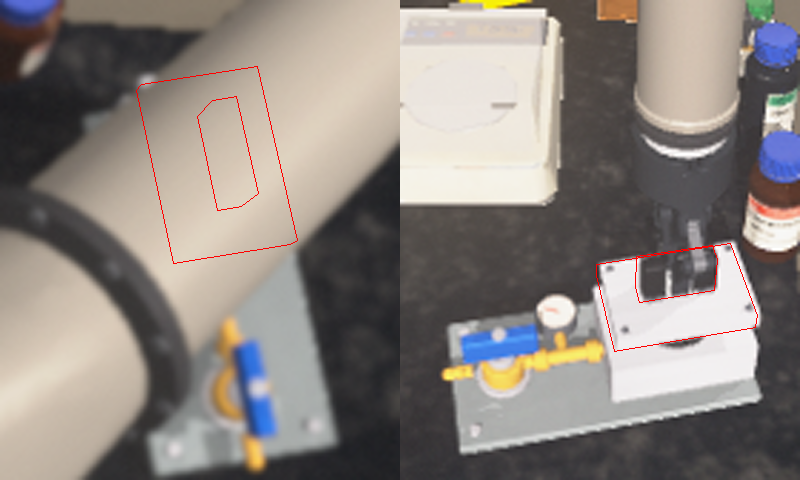

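All the estimates (the valve grip, the box fits and the lid grasp) agree with the present TCP to about 1 mm. I'll lower slowly and watch the force.

Request:
{"fn": "move_arm", "kwargs": {
  "increments": "0 0 -4 0 0;0 0 -3 0 0;0 0 -2 0 0;0 0 -2 0 0;0 0 0 0 0;0 0 0 0 0"
}}

```text
clock: 16.23
position: [0.5824, -0.1771, 0.0927]
orientation: [0.993, 0.118, -0.001, 0.001]
contact_force: [-3.3, -3.8, -4.7]
gripper_width: 0.015
grasp_force: 88.7
```

The underside is about 4 mm below the pin tips with little vertical force, so the pins have entered the holes. The small side force pushes towards −x and −y, so I'll yield to it.

Request:
{"fn": "move_arm", "kwargs": {
  "increments": "-1 -1 0 0 0;0 0 -1 0 0;0 0 -1 0 0;0 0 -1 0 0;0 0 0 0 0;0 0 0 0 0"
}}

```text
clock: 16.98
position: [0.5824, -0.1771, 0.0904]
orientation: [0.993, 0.118, -0.0, 0.0]
contact_force: [-3.1, -4.1, -2.0]
gripper_width: 0.0148
grasp_force: 89.1
```

Request:
{"fn": "move_arm", "kwargs": {
  "increments": "-1 -2 0 0 0;0 0 0 0 0;0 0 -1 0 0;0 0 -1 0 0;0 0 0 0 0;0 0 0 0 0"
}}

```text
clock: 17.73
position: [0.5823, -0.1777, 0.0888]
orientation: [0.993, 0.119, 0.001, -0.001]
contact_force: [-1.6, 1.7, 2.8]
gripper_width: 0.0144
grasp_force: 89.9
```

```bash
python3 -c "
from h import *
s=robot.state();o=s['orientation'];print(2*np.arctan2(o[1],o[0])-np.pi/2,s['position'],s['contact_force'],s['wrist_torque'])"
```

```text
-1.3330720135542233 [ 0.58227883 -0.17771174  0.08876198] [-1.60408441  1.7409611   2.76240536] [ 0.47427031  0.57353802 -0.00909587]
```

The lid is on the seal. Now I'll press it down.

Request:
{"fn": "move_arm", "kwargs": {
  "increments": "-1 0 -1 0 0;0 0 -1 0 0;0 0 -1 0 0;0 0 -1 0 0;0 0 0 0 0;0 0 0 0 0"
}}

```text
clock: 18.48
position: [0.5823, -0.1777, 0.0861]
orientation: [0.993, 0.119, 0.002, -0.0]
contact_force: [-0.8, 4.8, 10.3]
gripper_width: 0.0149
grasp_force: 91.1
```

Request:
{"fn": "move_arm", "kwargs": {
  "increments": "0 1 -1 0 0;0 0 -1 0 0;0 0 0 0 0;0 0 0 0 0"
}}

```text
clock: 18.98
position: [0.5826, -0.1776, 0.0858]
orientation: [0.993, 0.119, 0.002, 0.0]
contact_force: [-1.4, 5.8, 17.3]
gripper_width: 0.0147
grasp_force: 92.2
```

Request:
{"fn": "move_arm", "kwargs": {
  "increments": "0 0 -1 0 0;0 0 0 0 0;0 0 0 0 0"
}}

```text
clock: 19.35
position: [0.5832, -0.1774, 0.0851]
orientation: [0.993, 0.119, 0.003, 0.0]
contact_force: [-1.8, 6.5, 18.7]
gripper_width: 0.0147
grasp_force: 92.6
```

Request:
{"fn": "move_arm", "kwargs": {
  "increments": "-1 1 0 0 0;0 1 0 0 0;0 0 0 0 0;0 0 0 0 0"
}}

```text
clock: 19.85
position: [0.583, -0.1775, 0.0853]
orientation: [0.993, 0.118, 0.004, 0.002]
contact_force: [0.3, 2.2, 16.1]
gripper_width: 0.0148
grasp_force: 91.9
```

Request:
{"fn": "move_arm", "kwargs": {
  "increments": "0 0 -1 0 0;0 0 0 0 0;0 0 0 0 0"
}}

```text
clock: 20.23
position: [0.5831, -0.1775, 0.0852]
orientation: [0.993, 0.118, 0.004, 0.002]
contact_force: [-0.1, 2.8, 20.2]
gripper_width: 0.0147
grasp_force: 92.8
```

```bash
python3 -c "
from h import *
s=robot.state();o=s['orientation'];print(o,s['position'],s['contact_force'],s['wrist_torque'])
t=[]
p=robot.camera('side')
cv2.imwrite('pics/k.png',cv2.resize(p['color'][215:315,190:320,::-1],(780,600),interpolation=cv2.INTER_CUBIC))"
```

```text
[0.99294828 0.11846331 0.00405645 0.00192257] [ 0.58313159 -0.17746056  0.08516339] [-0.14533552  2.84335947 20.15576747] [ 0.76664848  0.99461792 -0.13820007]
```

View pics/k.png

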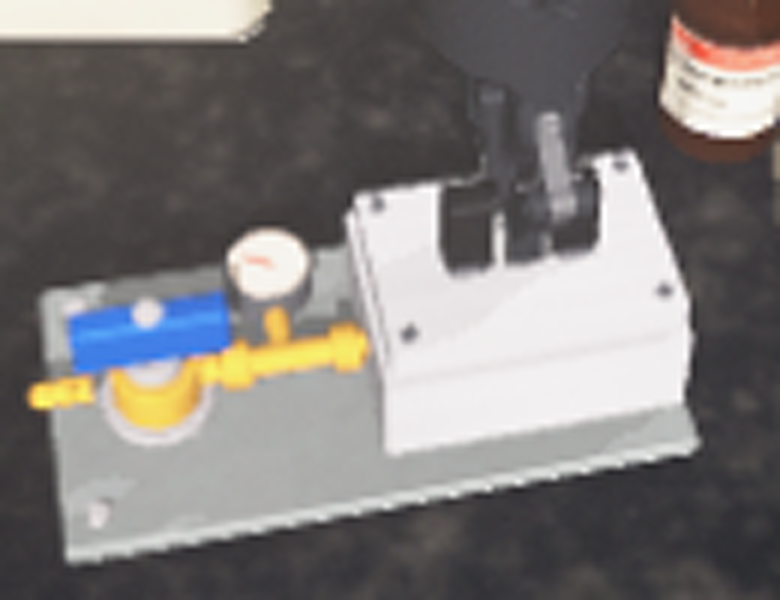

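The crop shows the lid seated on the chamber, front seam at (395,380)–(690,330), with the valve still along the pipe. The TCP is 0.6 mm above the expected flush height with about 0.0085 rad of tilt (+x side up), so I'll level it with a small +x push and press on.

Request:
{"fn": "move_arm", "kwargs": {
  "increments": "1 0 0 0 0;1 0 -1 0 0;0 0 0 0 0;0 0 0 0 0"
}}

```text
clock: 20.78
position: [0.5837, -0.1773, 0.0844]
orientation: [0.993, 0.118, 0.003, 0.001]
contact_force: [-3.4, 4.7, 22.8]
gripper_width: 0.0147
grasp_force: 93.5
```

```bash
cat > s.py <<'E'
from h import *
from scipy.spatial.transform import Rotation as R
s=robot.state();z=R.from_quat(s['orientation']).as_matrix()[:,2]
print("tilt rot x,y mrad",1e3*z[1],-1e3*z[0],s['position'],s['contact_force'],s['wrist_torque'],s['clock'])
E
python3 s.py
```

```text
tilt rot x,y mrad -1.4980894931406235 -6.051886845017812 [ 0.58372778 -0.1773127   0.08442632] [-3.40916334  4.68627764 22.8281392 ] [ 0.89283335  1.42332496 -0.19708231] 20.775
```

Request:
{"fn": "move_arm", "kwargs": {
  "increments": "1 1 0 0 0;1 0 -1 0 0;0 0 0 0 0;0 0 0 0 0"
}}

```text
clock: 21.28
position: [0.5837, -0.1773, 0.0844]
orientation: [0.993, 0.118, 0.001, 0.001]
contact_force: [-9.3, 5.0, 28.6]
gripper_width: 0.0148
grasp_force: 94.5
```

```bash
python3 s.py
```

```text
tilt rot x,y mrad -1.4297523553384017 -2.93383655937176 [ 0.58368317 -0.17730416  0.08438138] [-9.25346987  5.01508586 28.6469223 ] [ 1.05069576  2.39925339 -0.08502612] 21.275
```

Request:
{"fn": "move_arm", "kwargs": {
  "increments": "1 0 0 0 0;0 0 -1 0 0;0 0 0 0 0;0 0 0 0 0"
}}

```text
clock: 21.78
position: [0.5837, -0.1773, 0.0843]
orientation: [0.993, 0.117, 0.001, 0.0]
contact_force: [-13.4, 7.4, 36.5]
gripper_width: 0.0149
grasp_force: 95.5
```

```bash
python3 s.py
```

```text
tilt rot x,y mrad -0.4370956975376022 -1.352680254560178 [ 0.58365625 -0.17734014  0.08434584] [-13.39515557   7.3893331   36.52763253] [ 1.27841769  3.06203077 -0.09878564] 21.775
```

z is now hard-stopped at 0.0844 (expected 0.0846) and level, so the lid is flush. I'll ease the push to a gentle hold.

Request:
{"fn": "move_arm", "kwargs": {
  "increments": "-1 1 1 0 0;-1 1 1 0 0;0 0 1 0 0;0 0 0 0 0;0 0 0 0 0"
}}

```text
clock: 22.4
position: [0.5837, -0.1773, 0.0845]
orientation: [0.993, 0.117, 0.002, 0.003]
contact_force: [-3.4, -0.6, 16.5]
gripper_width: 0.015
grasp_force: 92.2
```

```bash
python3 s.py; python3 - <<'E'
from fit import *
P={n:robot.camera(n) for n in("side","top")}
m={n:mask(P[n],"valve_grip",c) for n,c in(("side",(213,268)),("top",(370,238)))}
print(*fit(P,m,BAR,[.4395,-.2115,.064,-1.333]))
for k in("brown_bottle","dark_bottle","white_bottle"):
    print(k,[(a["xy"],a["confidence"]) for a in robot.landmark_of(P["side"],k)[:1]])
E
```

```text
tilt rot x,y mrad -6.2111827414012435 -4.877685708599976 [ 0.58367084 -0.1773072   0.0845231 ] [-3.39738602 -0.62391065 16.48692405] [ 0.11517089  1.21753481 -0.02916749] 22.4
valve_grip 3.100403199585522 0.75 [198.0, 260.3, 227.9, 281.9]
valve_grip 1.3416407864998738 0.61 [360.9, 228.1, 377.9, 250.3]
[ 0.43798997 -0.21133051  0.064      -1.3404133 ] 0.41249500270813144
brown_bottle [([309.5, 235.7], 0.87)]
dark_bottle [([256.5, 260.6], 0.73)]
white_bottle [([301.2, 173.0], 0.6)]
```

Request:
{"fn": "move_arm", "kwargs": {
  "increments": "1 -1 -1 0 0;0 -1 -1 0 0;0 0 0 0 0;0 0 0 0 0;0 0 0 0 0"
}}

```text
clock: 23.38
position: [0.5837, -0.1773, 0.0844]
orientation: [0.993, 0.117, 0.001, 0.001]
contact_force: [-9.2, 5.1, 29.5]
gripper_width: 0.0147
grasp_force: 94.3
```

```bash
python3 s.py
```

```text
tilt rot x,y mrad -1.433107355634289 -3.0135920450355496 [ 0.58368598 -0.17733035  0.08440616] [-9.16125806  5.05171378 29.46549165] [ 1.04154768  2.3883318  -0.09463549] 23.375
```

Request:
{"fn": "move_arm", "kwargs": {
  "increments": "0 0 1 0 0;0 0 0 0 0;0 0 0 0 0"
}}

```text
clock: 23.75
position: [0.5837, -0.1773, 0.0844]
orientation: [0.993, 0.117, 0.001, 0.001]
contact_force: [-7.2, 4.1, 25.4]
gripper_width: 0.0148
grasp_force: 93.4
```

```bash
python3 s.py; python3 -c "
from workcell import robot
print(robot.hand_in())"
```

```text
tilt rot x,y mrad -1.9459135769816267 -2.6413156251140064 [ 0.58367564 -0.17731963  0.08440559] [-7.21174587  4.11022192 25.43963219] [ 0.8455819   1.98075616 -0.08600459] 23.75
the job is handed in; nothing more can be done
None
```

I handed the job in at about 24 s: the valve is on at its stop, and the lid is on its pins and, by height and force, flush, still gripped and pressed down at about 25 N. The arm stayed clear of the bottles; my last check re-found two of them, and the dark one was misidentified.

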